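Find the tired spring foot and fold down its tag

TASK

Go along the vacuum pump's three spring feet from left to right, as the robot sees them, and gently press each black pad down with the fingertips to feel its spring. Only when all three have been felt, push the red tag of the softest foot down flat to mark it for replacement, leaving the other two tags standing. Nothing is to be picked up or lifted, and the loose tools and hardware stay where they are.

Things in the scene. Friction and masses are not known exactly. Their poses are not given: they have to be found in the camera images.
- bed: Blue steel bed plate of a small vacuum pump, 260 mm (x) by 400 mm (y), 10 mm thick, fixed flat on the bench. Origin: centre of its underside. Its x axis points away from the robot, y to the robot's left, z up; turned up to 0.3 rad. Three spring feet that look alike are bolted on it, axes at x, y = (-10, 135) mm left, (75, 0) middle, (-10, -135) right. Which is softest changes every time.
- pad_left: Black round pad with a grey ring, on a coil spring in a grey cup: left foot (robot's left, +y). 64 mm across; origin: centre of its top face, 75 mm above the bench when free (cup's rim: 40). Slides straight down, at most 16 mm, and springs back; sits loose on its spring. Spring rate: softest foot 0.75 N/mm, the others 1.6 and 2.0. To feel it, press it 2 mm or more, with under 30 N.
- pad_middle: Black round pad with a grey ring, on a coil spring in a grey cup: middle foot (set further from the robot). 64 mm across; origin: centre of its top face, 75 mm above the bench when free (cup's rim: 40). Slides straight down, at most 16 mm, and springs back; sits loose on its spring. Spring rate: softest foot 0.75 N/mm, the others 1.6 and 2.0. To feel it, press it 2 mm or more, with under 30 N.
- pad_right: Black round pad with a grey ring, on a coil spring in a grey cup: right foot (robot's right, -y). 64 mm across; origin: centre of its top face, 75 mm above the bench when free (cup's rim: 40). Slides straight down, at most 16 mm, and springs back; sits loose on its spring. Spring rate: softest foot 0.75 N/mm, the others 1.6 and 2.0. To feel it, press it 2 mm or more, with under 30 N.
- tag_left (a joint): Hinge angle (rad) of the left foot's red tag, a plate 38 mm wide, 4 mm thick, reaching 56 mm from its pin, on the robot's side (bed -x) of the foot. Pin along bed y. At 0 it stands, leaning 0.8 rad from upright towards the robot; pushed down and outwards (bed -x) it folds further that way and lies level on its stop at 0.77. Starts at 0 to 0.12, stays where left; takes about 2 N at 27 mm from the pin.
- tag_left_hinge (a point): Middle of the hinge pin of the left foot's tag, 17 mm above the bench, 46 mm from the pad's axis along bed -x. It does not move.
- tag_left_edge (a point): Middle of the free (upper) edge of the left foot's tag; moves with the tag.
- tag_middle (a joint): Hinge angle (rad) of the middle foot's red tag, a plate 38 mm wide, 4 mm thick, reaching 56 mm from its pin, on the robot's side (bed -x) of the foot. Pin along bed y. At 0 it stands, leaning 0.8 rad from upright towards the robot; pushed down and outwards (bed -x) it folds further that way and lies level on its stop at 0.77. Starts at 0 to 0.12, stays where left; takes about 2 N at 27 mm from the pin.
- tag_middle_hinge (a point): Middle of the hinge pin of the middle foot's tag, 17 mm above the bench, 46 mm from the pad's axis along bed -x. It does not move.
- tag_middle_edge (a point): Middle of the free (upper) edge of the middle foot's tag; moves with the tag.
- tag_right (a joint): Hinge angle (rad) of the right foot's red tag, a plate 38 mm wide, 4 mm thick, reaching 56 mm from its pin, on the robot's side (bed -x) of the foot. Pin along bed y. At 0 it stands, leaning 0.8 rad from upright towards the robot; pushed down and outwards (bed -x) it folds further that way and lies level on its stop at 0.77. Starts at 0 to 0.12, stays where left; takes about 2 N at 27 mm from the pin.
- tag_right_hinge (a point): Middle of the hinge pin of the right foot's tag, 17 mm above the bench, 46 mm from the pad's axis along bed -x. It does not move.
- tag_right_edge (a point): Middle of the free (upper) edge of the right foot's tag; moves with the tag.
- socket: Loose steel socket, 26 mm across, 46 mm tall, standing on the bed plate between the left and right tags. Origin: centre of its underside. To be left alone.
- bolt: Loose bolt standing on its head on the bed plate near its far right corner, head 19 mm across, 52 mm tall in all. Origin: centre of its underside. To be left alone.
- mallet: Loose hammer with a black rubber head and a wooden handle, lying on the bench to the left of the bed plate. To be left alone.
- spanner: Loose steel spanner lying on the bench well to the right of the bed plate. To be left alone.

How it is judged (in metres and radians):
On the way, in this order (a step that is already met when the one before it is completed fails the run):
1. the left foot's pad is pressed down 2 mm or more by the fingers (height (world z) of pad_left below 0.073 m and contact force between the fingers and pad_left above 0.4 N), for 0.1 s.
2. the middle foot's pad is pressed down 2 mm or more by the fingers (height (world z) of pad_middle below 0.073 m and contact force between the fingers and pad_middle above 0.4 N), for 0.1 s.
3. the right foot's pad is pressed down 2 mm or more by the fingers (height (world z) of pad_right below 0.073 m and contact force between the fingers and pad_right above 0.4 N), for 0.1 s.
4. the softest foot's tag is pushed down, the other two standing (((height (world z) of pad_left below 0.07486 m and value of joint tag_left above 0.65 rad and value of joint each of tag_middle, tag_right below 0.25 rad and height (world z) of each of pad_middle, pad_right above 0.07486 m) or (height (world z) of pad_middle below 0.07486 m and value of joint tag_middle above 0.65 rad and value of joint each of tag_left, tag_right below 0.25 rad and height (world z) of each of pad_left, pad_right above 0.07486 m) or (height (world z) of pad_right below 0.07486 m and value of joint tag_right above 0.65 rad and value of joint each of tag_left, tag_middle below 0.25 rad and height (world z) of each of pad_left, pad_middle above 0.07486 m))), for 0.2 s.
At the end, for the whole second after the job is handed in: The tag of the softest foot (the one whose spring yields most for the same push) lies down, within 0.12 rad of level (joint above 0.65) and at rest; the other two tags still stand (joints below 0.25); all three pads are free and back up (((height (world z) of pad_left between 0.0735 and 0.07486 m and value of joint tag_left above 0.65 rad and height (world z) of each of pad_middle, pad_right above 0.0735 m and value of joint each of tag_middle, tag_right below 0.25 rad and height (world z) of each of pad_middle, pad_right above 0.07486 m and velocity of joint tag_left between -0.05 and 0.05 rad/s) or (height (world z) of pad_middle between 0.0735 and 0.07486 m and value of joint tag_middle above 0.65 rad and height (world z) of each of pad_left, pad_right above 0.0735 m and value of joint each of tag_left, tag_right below 0.25 rad and height (world z) of each of pad_left, pad_right above 0.07486 m and velocity of joint tag_middle between -0.05 and 0.05 rad/s) or (height (world z) of pad_right between 0.0735 and 0.07486 m and value of joint tag_right above 0.65 rad and height (world z) of each of pad_left, pad_middle above 0.0735 m and value of joint each of tag_left, tag_middle below 0.25 rad and height (world z) of each of pad_left, pad_middle above 0.07486 m and velocity of joint tag_right between -0.05 and 0.05 rad/s))); the robot touches nothing.
It fails at once if a pad is pressed with more than 30 N (contact force between the fingers and pad_left above 30 N or contact force between the fingers and pad_middle above 30 N or contact force between the fingers and pad_right above 30 N).
It fails at once if a pad is lifted off its spring (height (world z) of any of pad_left, pad_middle, pad_right above 0.0785 m).
It fails at once if a loose tool or piece of hardware is moved more than 15 mm or lifted (distance of any of socket, bolt, mallet, spanner from where it was at the start of the episode above 0.015 m).
It fails at once if a second tag is pushed over (value of joint each of tag_left, tag_middle above 0.4 rad or value of joint each of tag_middle, tag_right above 0.4 rad or value of joint each of tag_left, tag_right above 0.4 rad).
It also fails if it takes over 61 s, if anything falls off the work surface, if the arm or the gripper's body presses on something with over 40 N, if the wrist force passes 120 N, or if a joint passes its speed limit or range.

ROBOT

A 6-joint arm with a two-finger parallel gripper is mounted at the origin on the work surface. World frame = base frame: x ahead of the robot, y to its left, z up, the work surface at z = 0. Lengths are in m, angles in degrees, forces in N, time in s.
With the tool pointing down it reaches from about 0.25 to 0.725 m from the base axis. Payload 9.7 kg.
Tool frame: the origin (TCP) lies at the very end of the fingers, on their centre line; the grasp point (between the pads) lies 19 mm behind it; z points along the fingers, y is the direction in which the jaws open and shut (so a half turn about z gives the same grasp; the last joint's range is limited). The gripper opens to 85 mm and grips with 20 to 120 N. Pads are 22 mm wide; open, the fingers measure 114 mm over their backs; the gripper's body (76 mm by 85 mm) begins 54 mm behind the grasp point. The pads swing forward as they close: fully open they stand 13 mm farther back than shut.
Start: joints at [75.974, 4.979, 10.078, 95.1, 0, 90], TCP at [0.133, 0.534, 0.231] pointing down, gripper open.
Joint ranges: [-179.16, 179.16], [-48.56, 103.87], [-65.8, 70.77], [-126.05, 130.52], [-82.76, 87.17], [-180, 180]. Speed limits (degrees/s): [127.2, 127.2, 147.25, 180, 180, 180].

INTERFACE

Orientations are given as [roll, pitch, yaw] about the fixed x, y, z axes, in that order (R = Rz(yaw) Ry(pitch) Rx(roll)).
In Python, from workcell import bot gives the robot as it stands.
- The arm moves only by the shell command python3 -m pendant 'ROWS' [FORCE]. ROWS is JSON, a list that holds one entry, the list of rows, each a list of 7 numbers: the shift along the tool's x, y, z in cm, then the turn, a rotation vector about the tool's x, y, z in rad, then the opening in per cent of the stroke, from 0 (shut) to 100 (fully open). In form: [[[dx, dy, dz, ax, ay, az, gripper], ...]]. A call has 1 to 5 rows; each row shifts and turns the pose as measured when the row begins, along the tool's axes as they then stand; what a row does not reach is not made up. A row lasts 1/12 s, in which the tool goes at most 41.7 mm and 7.16 degrees, less where a joint would pass 70% of its speed; a pose out of reach is approached as far as the arm can. A call with a gripper value outside its range is refused whole. The fingers move at their own pace and stop on an object; FORCE is the grip in N (left out, the last holds). Time passes only in rows, so rows that do not move let the fingers close. It gives the time, the measured TCP pose, the force and the opening at its end, in the units of the state.
- bot.get_obs(): the state, without advancing time (a new reading comes with each control period).
- bot.camera(name): name is "scene" or "top"; returns the picture (384x512x3 uint8, red, green, blue); there is no depth.
- bot.get_calibration(name): a dict with "intrinsics" (3x3 intrinsics, pixels), "D" ([k1, k2, p1, p2, k3] as OpenCV has them; the pictures are not rectified), "pose" (4x4, takes a point from camera to world coordinates). Camera axes: x right, y down, z forward; pixel columns grow to the right and rows downward; lengths in m; the calibration is good to about 2 mm. A picture is of the moment at which its call begins. get_calibration takes no time and is no camera call.
- bot.job_done(): hands the job in, once; it reports no verdict.
Trained networks look in the newest picture that a camera, given by its name, has taken for a name from the list of things; names that differ only in an ending like _2 or _b are one class to them, and where a whole thing is asked for, a point or a joint stands for the part that bears it (a point fixed in the world has none). Each returns a list of dicts, best first, with "confidence" (0 to 1); they miss things now and then, are a little off and sometimes report something else, mostly with a low value. They report only what shows in the picture. A call takes as long as a camera call.
- bot.masks_of(camera, thing): "pixels" (384x512 bool, what is visible of it) and "extent" ([left, top, right, bottom] in pixels, round what is visible of it).
- bot.mark_of(camera, thing): "uv" ([column, row] in pixels: a listed point, or the origin of a listed thing).
The state is a dict: "time": time; "q": joint angles; "qd": joint speeds; "joint_efforts": joint torques, N m; "ee_pos": TCP position; "tcp_rot": TCP orientation; "wrist_force": force on the tool from outside, world axes, zero at the start; "torque": the same for the moment, N m; "opening": finger opening in m.
Only numpy, scipy, OpenCV 4.12 (cv2) and the standard library are available. Lean on these libraries where they do the work, as an engineer would, in place of code of your own. Each camera call takes 0.05 s, during which the arm holds its last target. There are 200 camera calls.

## Working session

There is one attempt and no reset: what is moved stays moved. The work goes in short steps, Python scripts to look and compute and a shell command to move; the robot and the scene stay as the last step left them, time stands still between calls to the robot, and variables do not carry over. Pictures are saved under pics/ and viewed, about 8 in all and at most 12, crops included, and the job is handed in when it is done.

```bash
mkdir -p pics; cat > h.py <<'E'
import numpy as np, cv2
from workcell import bot
from scipy.spatial.transform import Rotation as R
def ray(cam,uv,z):
    c=bot.get_calibration(cam);K=np.array(c["intrinsics"],float);D=np.array(c["D"],float);T=np.array(c["pose"])
    p=cv2.undistortPoints(np.array([[uv]],float),K,D)[0,0]
    d=T[:3,:3]@np.array([p[0],p[1],1]);o=T[:3,3]
    return o+d*(z-o[2])/d[2]
E
python3 - <<'E'
from h import *
for c in("scene","top"):
    im=bot.camera(c);cv2.imwrite(f"pics/{c}0.png",im[...,::-1])
    for n,z in [("pad_left",.075),("pad_middle",.075),("pad_right",.075),("tag_left_hinge",.017),("tag_middle_hinge",.017),("tag_right_hinge",.017),("tag_left_edge",.05),("tag_middle_edge",.05),("tag_right_edge",.05),("bed",0),("socket",.01),("bolt",.01)]:
        for r in bot.mark_of(c,n)[:2]:
            print(c,n,round(r["confidence"],2),np.round(r["uv"]),np.round(ray(c,r["uv"],z),4))
o=bot.get_obs();print(o)
E
```

```text
scene pad_left 0.57 [330. 210.] [0.5093 0.1609 0.075 ]
scene pad_middle 0.75 [277. 216.] [0.6169 0.0553 0.075 ]
scene pad_right 0.71 [241. 185.] [ 0.5541 -0.1104  0.075 ]
scene pad_right 0.67 [272. 195.] [ 0.5456 -0.0063  0.075 ]
scene tag_left_hinge 0.9 [331. 216.] [0.4614 0.1511 0.017 ]
scene tag_middle_hinge 0.95 [275. 218.] [0.5686 0.0232 0.017 ]
scene tag_middle_hinge 0.31 [273. 195.] [ 0.4743 -0.0432  0.017 ]
scene tag_right_hinge 0.6 [248. 192.] [ 0.5041 -0.119   0.017 ]
scene tag_left_edge 0.64 [240. 185.] [ 0.5286 -0.1316  0.05  ]
scene tag_left_edge 0.6 [338. 196.] [0.4016 0.1418 0.05  ]
scene tag_middle_edge 0.42 [283. 201.] [0.5187 0.0192 0.05  ]
scene bed 0.58 [278. 220.] [0.551  0.0228 0.    ]
scene bed 0.44 [252. 178.] [ 0.4103 -0.1705  0.    ]
scene socket 0.41 [272. 195.] [ 0.4652 -0.05    0.01  ]
scene bolt 0.52 [237. 217.] [ 0.6226 -0.0749  0.01  ]
scene bolt 0.46 [334. 216.] [0.4488 0.1555 0.01  ]
top pad_middle 0.55 [236. 211.] [0.5316 0.0296 0.075 ]
top pad_right 0.85 [274. 202.] [ 0.5679 -0.1061  0.075 ]
top tag_left_hinge 0.8 [204. 232.] [0.4594 0.1466 0.017 ]
[... 517 characters left out ...]
  ]
top bolt 0.43 [265. 187.] [ 0.6327 -0.0731  0.01  ]
{'time': 1.3, 'q': array([7.59741858e+01, 4.97982724e+00, 1.00795676e+01, 9.51012761e+01,
       1.60087638e-03, 8.99991763e+01]), 'qd': array([-0.00278784,  0.09418414,  0.01915827, -0.00256523, -0.09997969,
        0.01763077]), 'joint_efforts': array([ 2.02924741e-03, -5.20108116e+01,  4.64852822e+01,  1.84383403e-03,
        1.06607120e-04, -1.67087933e-05]), 'ee_pos': array([0.13328796, 0.53359746, 0.23128737]), 'tcp_rot': array([-1.79998464e+02, -1.60089846e-03,  1.65975009e+02]), 'wrist_force': array([ 0.27878697,  0.53271456, -0.00766121]), 'torque': array([-0.03320653,  0.00053008, -0.018843  ]), 'opening': 0.08564209760379328}
```

```bash
python3 - <<'E'
import cv2,numpy as np
s=cv2.imread("pics/scene0.png")[150:270,200:370];t=cv2.imread("pics/top0.png")[150:270,170:320]
cv2.imwrite("pics/a.png",np.vstack([cv2.resize(s,(680,300)) if 0 else cv2.resize(s,None,fx=2.5,fy=2.5)[:, :375], cv2.resize(t,None,fx=2.5,fy=2.5)]) if 0 else cv2.resize(s,None,fx=4.5,fy=4.5))
cv2.imwrite("pics/b.png",cv2.resize(t,None,fx=5,fy=5))
E
```

```text
(no output)
```

View pics/a.png

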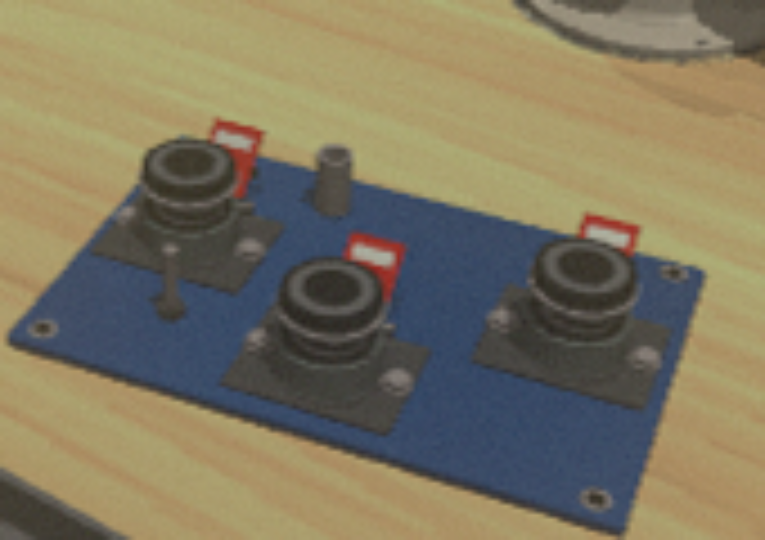

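View pics/b.png

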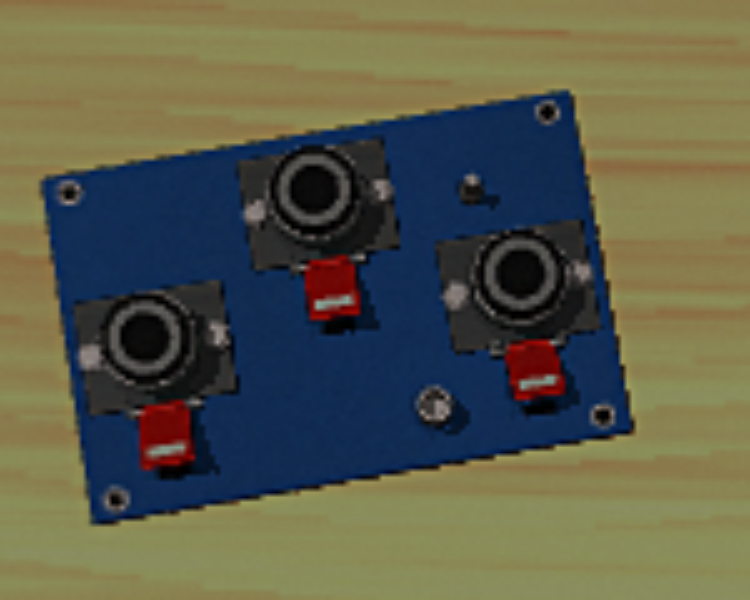

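Scene view: pads at crop (190,170) right, (332,290) middle, (583,270) left. The top view shows pads at (147,340), (312,188), (520,272), bed corners (42,180), (568,92), (633,432), (93,522), and the socket between the left and right tags. I'll fit the bed pose jointly from these points.

```bash
cat > fit.py <<'E'
from h import *
from scipy.optimize import least_squares
obs={"top":[([-.01,.135,.075],(147,340)),([.075,0,.075],(312,188)),([-.01,-.135,.075],(520,272)),([.13,.2,.01],(42,180)),([.13,-.2,.01],(568,92)),([-.13,-.2,.01],(633,432)),([-.13,.2,.01],(93,522))],
"scene":[([-.01,-.135,.075],(190,162)),([.075,0,.075],(332,287)),([-.01,.135,.075],(583,265)),([.13,-.2,.01],(10,340)),([.13,.2,.01],(622,532)),([-.13,.2,.01],(704,270))]}
sc={"top":(5,170,150),"scene":(4.5,200,150)}
def proj(cam,P):
    c=bot.get_calibration(cam);T=np.linalg.inv(np.array(c["pose"]))
    return cv2.projectPoints(np.array(P,float),cv2.Rodrigues(T[:3,:3])[0],T[:3,3],np.array(c["intrinsics"],float),np.array(c["D"],float))[0][:,0]
def w(p,P):
    P=np.array(P,float);c,s=np.cos(p[2]),np.sin(p[2])
    return np.c_[p[0]+c*P[:,0]-s*P[:,1],p[1]+s*P[:,0]+c*P[:,1],P[:,2]]
def res(p,cams):
    return np.concatenate([(proj(k,w(p,[a for a,_ in obs[k]]))-(np.array([b for _,b in obs[k]])-(0.5*sc[k][0]-.5))/sc[k][0]-0*np.array(sc[k][1:])-np.array(sc[k][1:])+0).ravel() for k in cams])
def res(p,cams):
    out=[]
    for k in cams:
        f,ox,oy=sc[k];uv=(np.array([b for _,b in obs[k]],float)+.5)/f-.5+[ox,oy]
        out.append((proj(k,w(p,[a for a,_ in obs[k]]))-uv).ravel())
    return np.concatenate(out)
if __name__=="__main__":
    for cams in(["top"],["scene"],["top","scene"]):
        r=least_squares(res,[.53,.02,.15],args=(cams,));print(cams,r.x,np.abs(r.fun).max(),np.round(r.fun,1))
    p=r.x
    for n,x,y in(("L",-.01,.135),("M",.075,0),("R",-.01,-.135)):
        print(n,w(p,[[x,y,.075],[x-.046,y,.017],[x-.046-.05,y,.05]]).round(4))
E
python3 fit.py
```

```text
['top'] [0.54244381 0.02906982 0.1951694 ] 0.7621080144059249 [-0.4 -0.4  0.4  0.3  0.1  0.3 -0.5 -0.3  0.4 -0.6  0.1 -0.1 -0.2  0.8]
['scene'] [0.54221317 0.02887762 0.19488791] 1.5098336356593904 [-0.4  0.3 -0.1  0.4  0.6  0.5 -1.5 -1.1  0.6 -0.6  0.7 -0.3]
['top', 'scene'] [0.54236526 0.02897996 0.19508908] 1.51783916046557 [-0.4 -0.4  0.4  0.3  0.2  0.3 -0.4 -0.3  0.5 -0.6  0.2 -0.1 -0.2  0.8
 -0.4  0.3 -0.1  0.4  0.6  0.6 -1.5 -1.   0.7 -0.5  0.8 -0.3]
L [[0.5064 0.1595 0.075 ]
 [0.4613 0.1506 0.017 ]
 [0.4122 0.1409 0.05  ]]
M [[0.6159 0.0435 0.075 ]
 [0.5708 0.0346 0.017 ]
 [0.5218 0.0249 0.05  ]]
R [[ 0.5587 -0.1054  0.075 ]
 [ 0.5136 -0.1143  0.017 ]
 [ 0.4645 -0.124   0.05  ]]
```

```bash
cat > d.py <<'E'
# python3 d.py x y z : shift to target in tool axes, cm
import sys;from h import *
o=bot.get_obs();M=R.from_euler("xyz",o["tcp_rot"],degrees=True)
print("t",o["time"],"pos",o["ee_pos"].round(4),"rot",o["tcp_rot"].round(1),"F",o["wrist_force"].round(2),"open",round(o["opening"],4),"d cm",(M.inv().apply(np.array(sys.argv[1:4],float)-o["ee_pos"])*100).round(2))
E
python3 -m pendant '[[[0,0,0,0,0,0.12,0],[0,0,0,0,0,0.12,0],[0,0,0,0,0,0.12,0],[0,0,0,0,0,0.12,0],[0,0,0,0,0,0.12,0]]]'
python3 -m pendant '[[[0,0,0,0,0,0.12,0],[0,0,0,0,0,0.12,0],[0,0,0,0,0,0.12,0],[0,0,0,0,0,0.12,0],[0,0,0,0,0,0.12,0]]]'
python3 d.py 0.5064 0.1595 0.13
```

```text
time: 1.72
ee_pos: [0.1333, 0.5336, 0.2313]
tcp_rot: [180.0, 0.0, 130.5]
wrist_force: [-0.3, -0.2, -0.1]
opening: 0.0255
time: 2.13
ee_pos: [0.1333, 0.5336, 0.2313]
tcp_rot: [-180.0, -0.0, 94.7]
wrist_force: [-0.3, -0.8, 0.7]
opening: -0.0001
t 2.1333 pos [0.1333 0.5336 0.2313] rot [-180.    -0.    94.7] F [-0.31 -0.82  0.69] open -0.0001 d cm [-40.33  34.13  10.13]
```

```bash
for i in 1 2; do :; done
python3 -m pendant '[[[-2.7,2.3,0.5,0,0,0,0],[-2.7,2.3,0.5,0,0,0,0],[-2.7,2.3,0.5,0,0,0,0],[-2.7,2.3,0.5,0,0,0,0],[-2.7,2.3,0.5,0,0,0,0]]]' | tail -0
python3 -m pendant '[[[-2.7,2.3,0.5,0,0,0,0],[-2.7,2.3,0.5,0,0,0,0],[-2.7,2.3,0.5,0,0,0,0],[-2.7,2.3,0.5,0,0,0,0],[-2.7,2.3,0.5,0,0,0,0]]]'
python3 d.py 0.5064 0.1595 0.12
```

```text
time: 2.97
ee_pos: [0.3875, 0.2749, 0.1789]
tcp_rot: [179.9, -0.2, 94.6]
wrist_force: [1.1, 0.7, -0.2]
opening: -0.0
t 2.9667 pos [0.3875 0.2749 0.1789] rot [179.9  -0.2  94.6] F [ 1.09  0.69 -0.2 ] open -0.0 d cm [-12.48  10.91   5.87]Exception ignored on flushing sys.stdout:
BrokenPipeError: [Errno 32] Broken pipe
```

```bash
python3 -m pendant '[[[-2.4,2.1,1.1,0,0,0,0],[-2.4,2.1,1.1,0,0,0,0],[-2.4,2.1,1.1,0,0,0,0],[-2.4,2.1,1.1,0,0,0,0],[-2.4,2.1,1.1,0,0,0,0]]]'
python3 -m pendant '[[[0,0,0,0,0,-0.1,0],[0,0,0,0,0,0,0],[0,0,0,0,0,0,0]]]'
python3 d.py 0.5064 0.1595 0.085
```

```text
time: 3.38
ee_pos: [0.508, 0.1564, 0.1241]
tcp_rot: [179.6, -0.3, 94.5]
wrist_force: [0.8, 0.5, 0.1]
opening: 0.0003
time: 3.63
ee_pos: [0.5106, 0.1509, 0.1203]
tcp_rot: [179.8, -0.2, 99.9]
wrist_force: [0.3, -0.4, 0.7]
opening: 0.0001
t 3.6333 pos [0.5106 0.1509 0.1203] rot [179.8  -0.2  99.9] F [ 0.33 -0.39  0.66] open 0.0001 d cm [ 0.91 -0.28  3.54]
```

```bash
python3 -m pendant '[[[0.9,-0.3,1.5,0,0,0,0],[0,0,1.5,0,0,0,0],[0,0,0.8,0,0,0,0],[0,0,0,0,0,0,0]]]'
python3 -m pendant '[[[0,0,0.4,0,0,0,0],[0,0,0,0,0,0,0],[0,0,0,0,0,0,0]]]'
python3 d.py 0.5064 0.1595 0.071
```

```text
time: 3.97
ee_pos: [0.5057, 0.162, 0.0834]
tcp_rot: [179.6, -0.2, 99.4]
wrist_force: [-0.0, -0.4, -1.1]
opening: -0.0
time: 4.22
ee_pos: [0.5055, 0.1633, 0.0808]
tcp_rot: [179.5, -0.3, 99.4]
wrist_force: [-0.5, 0.1, -0.2]
opening: -0.0003
t 4.2167 pos [0.5055 0.1633 0.0808] rot [179.5  -0.3  99.4] F [-0.51  0.14 -0.19] open -0.0003 d cm [-0.39  0.02  0.98]
```

```bash
python3 -m pendant '[[[0,0,0.3,0,0,0,0],[0,0,0.3,0,0,0,0],[0,0,0.3,0,0,0,0],[0,0,0,0,0,0,0],[0,0,0,0,0,0,0]]]'
python3 -m pendant '[[[0,0,0.2,0,0,0,0],[0,0,0,0,0,0,0],[0,0,0,0,0,0,0]]]'
python3 -m pendant '[[[0,0,0.2,0,0,0,0],[0,0,0,0,0,0,0],[0,0,0,0,0,0,0]]]'
```

```text
time: 4.63
ee_pos: [0.5065, 0.1637, 0.0731]
tcp_rot: [179.3, -0.3, 99.4]
wrist_force: [-0.9, 0.7, 0.9]
opening: 0.0002
time: 4.88
ee_pos: [0.5066, 0.1638, 0.0715]
tcp_rot: [179.3, -0.3, 99.4]
wrist_force: [-0.9, -0.1, 3.4]
opening: -0.0002
time: 5.13
ee_pos: [0.5066, 0.1638, 0.0698]
tcp_rot: [179.3, -0.3, 99.4]
wrist_force: [-1.7, 0.6, 3.7]
opening: 0.0001
```

```bash
python3 -m pendant '[[[0,0,0.3,0,0,0,0],[0,0,0.2,0,0,0,0],[0,0,0,0,0,0,0],[0,0,0,0,0,0,0]]]'
python3 -m pendant '[[[0,0,0,0,0,0,0],[0,0,0,0,0,0,0]]]'
```

```text
time: 5.47
ee_pos: [0.5068, 0.1638, 0.066]
tcp_rot: [179.2, -0.3, 99.4]
wrist_force: [-3.1, 0.5, 7.0]
opening: 0.0003
time: 5.63
ee_pos: [0.5068, 0.1638, 0.0667]
tcp_rot: [179.2, -0.3, 99.4]
wrist_force: [-1.3, -0.1, 7.2]
opening: -0.0001
```

Left: about 7 N at 9 mm, so roughly 0.8 N/mm. On to the middle.

```bash
python3 -m pendant '[[[0,0,-1,0,0,0,0],[0,0,-2,0,0,0,0],[0,0,-2,0,0,0,0],[0,0,0,0,0,0,0]]]'
python3 d.py 0.6159 0.0435 0.11
```

```text
time: 5.97
ee_pos: [0.5056, 0.163, 0.1184]
tcp_rot: [179.3, -0.3, 99.4]
wrist_force: [0.8, 0.6, -0.2]
opening: 0.0004
t 5.9667 pos [0.5056 0.163  0.1184] rot [179.3  -0.3  99.4] F [ 0.79  0.61 -0.2 ] open 0.0004 d cm [-13.59   8.93   0.88]
```

```bash
python3 -m pendant '[[[-2.7,1.8,0.1,0,0,0,0],[-2.7,1.8,0.1,0,0,0,0],[-2.7,1.8,0.1,0,0,0,0],[-2.7,1.8,0.1,0,0,0,0],[-2.7,1.8,0.1,0,0,0,0]]]'
python3 -m pendant '[[[0,0,0,0,0,0,0],[0,0,0,0,0,0,0]]]'
python3 d.py 0.6159 0.0435 0.083
```

```text
time: 6.38
ee_pos: [0.619, 0.045, 0.1169]
tcp_rot: [179.1, -0.3, 99.9]
wrist_force: [-0.3, 1.3, 0.1]
opening: -0.0
time: 6.55
ee_pos: [0.6221, 0.0399, 0.115]
tcp_rot: [179.1, -0.3, 99.6]
wrist_force: [-0.7, 0.7, -0.0]
opening: 0.0003
t 6.55 pos [0.6221 0.0399 0.115 ] rot [179.1  -0.3  99.6] F [-0.72  0.68 -0.05] open 0.0003 d cm [ 0.44 -0.61  3.19]
```

```bash
python3 -m pendant '[[[0.4,-0.6,1.5,0,0,0,0],[0,0,1.1,0,0,0,0],[0,0,0.2,0,0,0,0],[0,0,0,0,0,0,0],[0,0,0,0,0,0,0]]]'
python3 d.py 0.6159 0.0435 0.073
```

```text
time: 6.97
ee_pos: [0.615, 0.0441, 0.0852]
tcp_rot: [179.2, -0.3, 99.6]
wrist_force: [0.2, -0.2, 0.7]
opening: -0.0001
t 6.9667 pos [0.615  0.0441 0.0852] rot [179.2  -0.3  99.6] F [ 0.23 -0.24  0.67] open -0.0001 d cm [-0.08  0.06  1.22]
```

```bash
python3 -m pendant '[[[0,0,0.4,0,0,0,0],[0,0,0.4,0,0,0,0],[0,0,0.4,0,0,0,0],[0,0,0,0,0,0,0],[0,0,0,0,0,0,0]]]'
python3 -m pendant '[[[0,0,0.3,0,0,0,0],[0,0,0,0,0,0,0],[0,0,0,0,0,0,0]]]'
python3 -m pendant '[[[0,0,0.2,0,0,0,0],[0,0,0,0,0,0,0],[0,0,0,0,0,0,0]]]'
```

```text
time: 7.38
ee_pos: [0.616, 0.0451, 0.0743]
tcp_rot: [179.0, -0.2, 99.7]
wrist_force: [-0.1, 0.4, 1.1]
opening: 0.0001
time: 7.63
ee_pos: [0.6162, 0.0451, 0.0724]
tcp_rot: [178.9, -0.2, 99.7]
wrist_force: [-2.2, -1.0, 5.1]
opening: -0.0001
time: 7.88
ee_pos: [0.6162, 0.0451, 0.0718]
tcp_rot: [178.9, -0.2, 99.7]
wrist_force: [-2.2, 0.0, 5.2]
opening: 0.0002
```

```bash
python3 -m pendant '[[[0,0,0.4,0,0,0,0],[0,0,0,0,0,0,0],[0,0,0,0,0,0,0]]]'
python3 -m pendant '[[[0,0,0.2,0,0,0,0],[0,0,0,0,0,0,0],[0,0,0,0,0,0,0]]]'
```

```text
time: 8.13
ee_pos: [0.6164, 0.0451, 0.0702]
tcp_rot: [178.8, -0.2, 99.7]
wrist_force: [-2.8, 0.2, 8.4]
opening: 0.0001
time: 8.38
ee_pos: [0.6164, 0.0451, 0.0708]
tcp_rot: [178.7, -0.2, 99.7]
wrist_force: [-3.8, 0.5, 7.6]
opening: -0.0001
```

Middle: about 8 N at 4–4.5 mm, so roughly 1.8 N/mm (stiff). On to the right foot.

```bash
python3 -m pendant '[[[0,0,-1,0,0,0,0],[0,0,-2,0,0,0,0],[0,0,-2,0,0,0,0],[0,0,0,0,0,0,0]]]'
python3 d.py 0.5587 -0.1054 0.112
```

```text
time: 8.72
ee_pos: [0.6148, 0.0446, 0.1228]
tcp_rot: [178.8, -0.3, 99.7]
wrist_force: [0.2, -0.0, 1.3]
opening: 0.0003
t 8.7167 pos [0.6148 0.0446 0.1228] rot [178.8  -0.3  99.7] F [ 0.25 -0.03  1.3 ] open 0.0003 d cm [-13.85  -8.07   0.84]
```

```bash
python3 -m pendant '[[[-2.6,-1.5,0.1,0,0,0,0],[-2.6,-1.5,0.1,0,0,0,0],[-2.6,-1.5,0.1,0,0,0,0],[-2.6,-1.5,0.1,0,0,0,0],[-2.6,-1.5,0.1,0,0,0,0]]]'
python3 -m pendant '[[[0,0,0,0,0,0,0],[0,0,0,0,0,0,0]]]'
python3 d.py 0.5587 -0.1054 0.083
```

```text
time: 9.13
ee_pos: [0.5642, -0.0956, 0.1165]
tcp_rot: [178.5, -0.3, 100.2]
wrist_force: [-0.5, -0.2, 0.4]
opening: -0.0003
time: 9.3
ee_pos: [0.5623, -0.1004, 0.1162]
tcp_rot: [178.6, -0.3, 99.9]
wrist_force: [-0.5, 0.1, 0.1]
opening: -0.0002
t 9.3 pos [ 0.5623 -0.1004  0.1162] rot [178.6  -0.3  99.9] F [-0.51  0.13  0.09] open -0.0002 d cm [-0.44 -0.52  3.31]
```

```bash
python3 -m pendant '[[[-0.4,-0.5,1.5,0.02,0,0,0],[0,0,1.1,0,0,0,0],[0,0,0.2,0,0,0,0],[0,0,0,0,0,0,0],[0,0,0,0,0,0,0]]]'
python3 d.py 0.5587 -0.1054 0.073
```

```text
time: 9.72
ee_pos: [0.5585, -0.1032, 0.0838]
tcp_rot: [179.9, -0.3, 100.0]
wrist_force: [-0.2, 0.5, 1.3]
opening: -0.0001
t 9.7167 pos [ 0.5585 -0.1032  0.0838] rot [179.9  -0.3 100. ] F [-0.22  0.5   1.34] open -0.0001 d cm [-0.23 -0.02  1.08]
```

```bash
python3 -m pendant '[[[0,0,0.4,0,0,0,0],[0,0,0.4,0,0,0,0],[0,0,0.4,0,0,0,0],[0,0,0,0,0,0,0],[0,0,0,0,0,0,0]]]'
python3 -m pendant '[[[0,0,0.3,0,0,0,0],[0,0,0,0,0,0,0],[0,0,0,0,0,0,0]]]'
python3 -m pendant '[[[0,0,0.4,0,0,0,0],[0,0,0,0,0,0,0],[0,0,0,0,0,0,0]]]'
```

```text
time: 10.13
ee_pos: [0.5594, -0.102, 0.0722]
tcp_rot: [179.8, -0.2, 100.1]
wrist_force: [-3.0, -0.6, 5.3]
opening: 0.0001
time: 10.38
ee_pos: [0.5594, -0.102, 0.0717]
tcp_rot: [179.7, -0.2, 100.1]
wrist_force: [-3.7, -0.0, 6.7]
opening: 0.0001
time: 10.63
ee_pos: [0.5595, -0.1021, 0.0712]
tcp_rot: [179.6, -0.1, 100.1]
wrist_force: [-4.2, 0.2, 6.6]
opening: -0.0001
```

```bash
python3 -m pendant '[[[0,0,0.5,0,0,0,0],[0,0,0,0,0,0,0],[0,0,0,0,0,0,0]]]'
python3 -m pendant '[[[0,0,-1,0,0,0,0],[0,0,-2,0,0,0,0],[0,0,-2,0,0,0,0],[0,0,0,0,0,0,0]]]'
python3 d.py 0.45 0.15 0.12
python3 - <<'E'
from fit import *
p=[.5424,.0290,.1951]
for r in(.034,.030):print(w(p,[[-.056-r,.135,.05]]))
E
```

```text
time: 10.88
ee_pos: [0.5596, -0.1021, 0.0704]
tcp_rot: [179.4, -0.0, 100.1]
wrist_force: [-4.0, 1.3, 8.3]
opening: -0.0001
time: 11.22
ee_pos: [0.5589, -0.1019, 0.1236]
tcp_rot: [179.4, -0.0, 100.1]
wrist_force: [1.1, -0.6, 0.4]
opening: 0.0001
t 11.2167 pos [ 0.5589 -0.1019  0.1236] rot [179.4  -0.  100.1] F [ 1.13 -0.65  0.42] open 0.0001 d cm [26.7  -6.3   0.31]
[[0.42793573 0.143991   0.05      ]]
[[0.43185984 0.14476646 0.05      ]]
```

Right: about 8 N at 4.6 mm (~1.8 N/mm). The left foot is clearly softest, so I go to its tag.

```bash
python3 -m pendant '[[[3,-1.2,0,0,0,0,0],[3,-1.2,0,0,0,0,0],[3,-1.2,0,0,0,0,0],[3,-1.2,0,0,0,0,0],[3,-1.2,0,0,0,0,0]]]'
python3 -m pendant '[[[2.5,-0.6,0,0,0,0,0],[2.5,-0.6,0,0,0,0,0],[2.5,-0.6,0,0,0,0,0],[0,0,0,0,0,0,0],[0,0,0,0,0,0,0]]]'
python3 d.py 0.427 0.144 0.075
```

```text
time: 11.63
ee_pos: [0.4741, 0.0356, 0.1233]
tcp_rot: [179.1, 0.0, 99.7]
wrist_force: [1.0, 0.3, 0.9]
opening: -0.0
time: 12.05
ee_pos: [0.4386, 0.114, 0.1234]
tcp_rot: [179.0, -0.1, 100.0]
wrist_force: [-0.1, -0.2, -0.2]
opening: 0.0001
t 12.05 pos [0.4386 0.114  0.1234] rot [ 1.79e+02 -1.00e-01  1.00e+02] F [-0.07 -0.18 -0.24] open 0.0001 d cm [ 3.15 -0.7   4.84]
```

```bash
python3 -m pendant '[[[1.6,-0.3,0,0,0,0,0],[1.6,-0.4,0,0,0,0,0],[0,0,1.5,0,0,0,0],[0,0,1.5,0,0,0,0],[0,0,0.5,0,0,0,0]]]'
python3 -m pendant '[[[0,0,0.5,0,0,0,0],[0,0,0,0,0,0,0],[0,0,0,0,0,0,0]]]'
python3 - <<'E'
from h import *
a=cv2.resize(bot.camera("scene")[150:240,280:380],None,fx=4,fy=4,interpolation=cv2.INTER_CUBIC)
b=cv2.resize(bot.camera("top")[180:270,160:260],None,fx=4,fy=4,interpolation=cv2.INTER_CUBIC)
cv2.imwrite("pics/c.png",np.hstack([a,b])[...,::-1])
E
python3 d.py 0.427 0.144 0.021
```

```text
time: 12.47
ee_pos: [0.4288, 0.1442, 0.089]
tcp_rot: [178.8, -0.1, 99.9]
wrist_force: [-0.1, -0.9, -0.7]
opening: -0.0001
time: 12.72
ee_pos: [0.4292, 0.1425, 0.0829]
tcp_rot: [178.9, -0.1, 99.8]
wrist_force: [1.4, 0.5, 0.4]
opening: 0.0001
t 12.8167 pos [0.4293 0.1427 0.0831] rot [ 1.789e+02 -1.000e-01  9.980e+01] F [-0.02  0.66  0.21] open -0.0001 d cm [ 0.16 -0.32  6.21]
```

View pics/c.png

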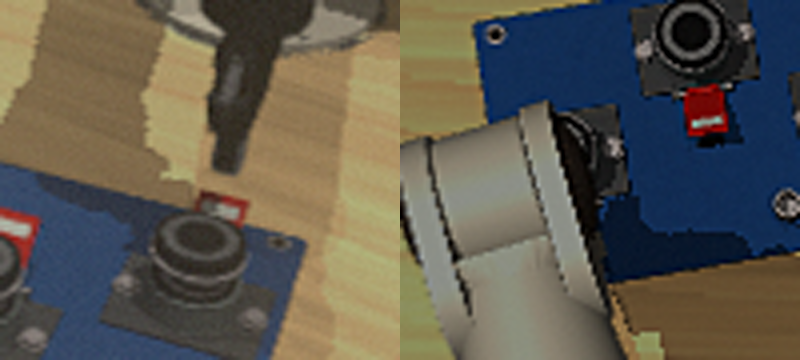

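The left panel shows the fingertip at (228,170), above the standing left tag at (222,207); the middle tag is still up. Pressing down.

```bash
python3 -m pendant '[[[0.1,-0.2,1,0,0,0,0],[0,0,1,0,0,0,0],[0,0,1,0,0,0,0],[0,0,1,0,0,0,0],[0,0,0.5,0,0,0,0]]]'
python3 -m pendant '[[[0,0,0.5,0,0,0,0],[0,0,0.4,0,0,0,0],[0,0,0.3,0,0,0,0],[0,0,0,0,0,0,0]]]'
python3 d.py 0.427 0.144 0.020
```

```text
time: 13.23
ee_pos: [0.4293, 0.1438, 0.0361]
tcp_rot: [178.6, -0.1, 99.7]
wrist_force: [-0.6, -0.9, 2.1]
opening: 0.0002
time: 13.57
ee_pos: [0.4284, 0.1436, 0.0207]
tcp_rot: [178.8, -0.1, 99.8]
wrist_force: [-0.1, -0.5, -0.0]
opening: -0.0002
t 13.5667 pos [0.4284 0.1436 0.0207] rot [ 1.788e+02 -1.000e-01  9.980e+01] F [-0.09 -0.52 -0.03] open -0.0002 d cm [ 0.06 -0.13  0.07]
```

```bash
python3 -m pendant '[[[0,0,0.2,0,0,0,0],[0,0,0,0,0,0,0],[0,0,0,0,0,0,0]]]'
python3 -m pendant '[[[0,0,0.2,0,0,0,0],[0,0,0,0,0,0,0],[0,0,0,0,0,0,0]]]'
```

```text
time: 13.82
ee_pos: [0.4289, 0.1438, 0.0193]
tcp_rot: [178.8, -0.1, 99.8]
wrist_force: [0.4, 0.0, -0.2]
opening: 0.0
time: 14.07
ee_pos: [0.4294, 0.144, 0.0195]
tcp_rot: [178.7, -0.1, 99.8]
wrist_force: [0.1, 0.8, 0.2]
opening: 0.0001
```

```bash
python3 -m pendant '[[[0,0,0.3,0,0,0,0],[0,0,0.3,0,0,0,0],[0,0,0,0,0,0,0]]]'
python3 -m pendant '[[[0,0,0.3,0,0,0,0],[0,0,0.3,0,0,0,0],[0,0,0.0,0,0,0,0]]]'
```

```text
time: 14.32
ee_pos: [0.43, 0.1442, 0.0194]
tcp_rot: [178.5, -0.1, 99.8]
wrist_force: [-0.1, -0.3, -0.2]
opening: 0.0
time: 14.57
ee_pos: [0.4308, 0.1445, 0.0194]
tcp_rot: [178.3, -0.2, 99.8]
wrist_force: [0.4, -0.0, 1.2]
opening: -0.0003
```

z holds at 19.4 mm, which is the top of a level tag, so it is on its stop. Retreat up and toward the robot, clear of the view.

```bash
python3 -m pendant '[[[0,0,-1,0,0,0,0],[0,0,-2,0,0,0,0],[0,0,-3,0,0,0,0],[0,0,-3,0,0,0,0],[0,0,-3,0,0,0,0]]]'
python3 -m pendant '[[[3,0,-1,0,0,0,0],[3,0,-1,0,0,0,0],[3,0,-1,0,0,0,0],[3,0,0,0,0,0,0],[3,0,0,0,0,0,0]]]'
python3 -m pendant '[[[3,0,0,0,0,0,0],[3,0,0,0,0,0,0],[0,0,0,0,0,0,0],[0,0,0,0,0,0,0],[0,0,0,0,0,0,0]]]'
python3 - <<'E'
from h import *
a=cv2.resize(bot.camera("scene")[160:250,220:360],None,fx=5,fy=5)
cv2.imwrite("pics/d.png",a[...,::-1])
b=cv2.resize(bot.camera("top")[150:270,170:320],None,fx=5,fy=5);cv2.imwrite("pics/e.png",b[...,::-1])
E
```

```text
time: 14.98
ee_pos: [0.4239, 0.1423, 0.1383]
tcp_rot: [178.8, -0.1, 99.8]
wrist_force: [0.1, 0.4, 0.1]
opening: -0.0001
time: 15.4
ee_pos: [0.4014, 0.2924, 0.1803]
tcp_rot: [178.0, -0.3, 99.2]
wrist_force: [0.7, 0.1, -0.1]
opening: -0.0001
time: 15.82
ee_pos: [0.3898, 0.3602, 0.181]
tcp_rot: [178.0, -0.4, 99.5]
wrist_force: [-0.3, -0.2, -0.3]
opening: 0.0002
```

View pics/d.png

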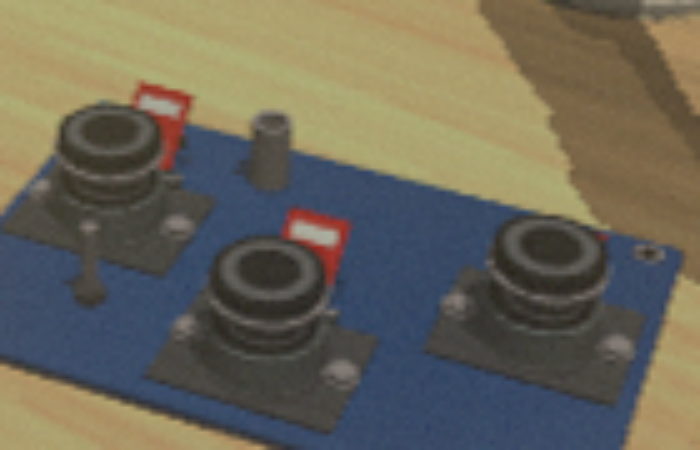

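View pics/e.png

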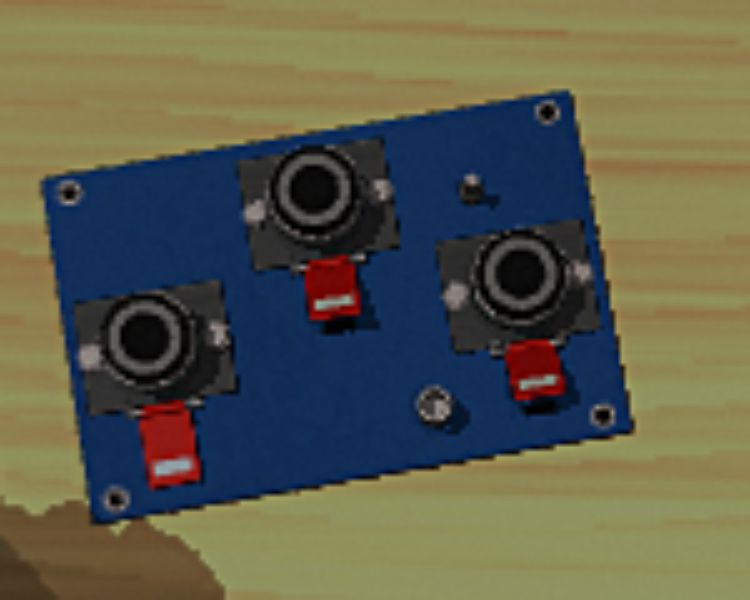

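In the scene view the left tag is hidden behind its pad (only a trace at (600,238)), while the right (165,120) and middle (315,240) tags stand. The top view shows the left tag lying flat at (172,445) with no shadow under it, and the other tags, socket and bolt where they were.

```bash
python3 -c "
from workcell import bot
bot.job_done()"
```

```text
the job is handed in; nothing more can be done
```

I pressed the three pads in order (left, middle, right), found the left foot softest, pushed its tag down flat and handed the job in at about 16 s of the 61 s allowed. `job_done()` gives no verdict, so I don't have a confirmed pass.

| Foot | Force at depth | Spring rate (approx.) |
|---|---|---|
| Left | about 7 N at 8–9 mm | 0.8 N/mm |
| Middle | about 8 N at 4–5 mm | 1.8 N/mm |
| Right | about 8 N at 4.6 mm | 1.8 N/mm |

- **Force:** the wrist reading never went above about 9 N while pressing, against the 30 N limit.
- **Tag:** pushing stopped at 19.4 mm height, where the top of a level tag should be. The wrist force showed no clear rise at the stop, so I relied on height and pictures. The last top picture shows the left tag flat.
- **Everything else:** the last pictures show the middle and right tags standing, the pads back up, the socket and bolt unmoved, and the arm clear. I did not look at the mallet or spanner again, but the arm stayed high except over the feet and the left tag.

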